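# Check the reels in the wide sprung drawer

### The arm

A 7-joint arm with a two-finger parallel gripper is mounted at the origin on a cart in front of the work surface, level with it; the furniture and walls round the work are solid. World frame = base frame: x ahead of the robot, y to its left, z up, the work surface at z = 0. Lengths are in m, angles in rad, forces in N, time in s.
With the tool pointing down it reaches from about 0.4 to 0.925 m from the base axis. Payload 4.1 kg.
Tool frame: the origin (TCP) lies at the very end of the fingers, on their centre line; the grasp point (between the pads) lies 19 mm behind it (manip.tcp_to_grasp is the distance from the TCP to the grasp point, in m); z points along the fingers, y is the line along which they close (so a half turn about z gives the same grasp; the last joint's range is limited). The gripper opens to 85 mm and grips with 20 to 120 N. Pads are 22 mm wide; open, the fingers measure 114 mm over their backs; the gripper's body (76 mm by 85 mm) begins 54 mm behind the grasp point. The pads swing forward as they close: fully open they stand 13 mm farther back than shut.
Start: joints at [1.022, 0.398, 0.045, 1.537, -0.019, 1.207, -0.051], TCP at [0.283, -0.585, 0.231] pointing down, gripper open.
Joint ranges: [-2.82, 2.82], [-0.49, 2.23], [-1.37, 1.46], [0, 2.46], [-1.36, 4.5], [0.23, 2], [-2.94, 2.94]. Speed limits (rad/s): [2.57, 2.57, 3.14, 3.14, 3.14, 3.14, 3.14].

### API

Orientations are given as a 3x3 rotation matrix whose columns are the frame's x, y, z axes.
In Python, from plant import manip gives the robot as it stands.
- The arm moves only by the tool carry_out, never from a script. Its argument "moves" is a list that holds one entry, the list of rows, each a list of 7 numbers: the shift along the world's x, y, z normalised to -1 to 1, where 1 is 0.1 m, then the turn, a rotation vector about the world's x, y, z normalised to -1 to 1, where 1 is 45 degrees, then the closure, from -1 (fully open) to 1 (shut), so that 0 is half open. A call has 1 to 20 rows; each row is the pose to reach, as a shift and turn from the pose commanded when the call began; what a row does not reach only later rows make up. A row lasts 1/8 s, in which the tool goes at most 62.5 mm and 10.7 degrees, less where a joint would pass 70% of its speed; a pose out of reach is approached as far as the arm can. A call with a number of a shift or a turn outside -1 to 1 is refused whole. A call with a gripper value outside its range is refused whole. The fingers move at their own pace and stop on an object; the grip force is fixed at half the most. Time passes only in rows, so rows that repeat a pose let the fingers close. It gives the time, the measured TCP pose, the force, the opening and the grip force at its end, in the units of the state.
- manip.read_state(): the state, without advancing time (a new reading comes with each control period).
- manip.camera(name): name is "side" or "top"; returns the picture (400x640x3 uint8, red, green, blue); there is no depth.
- manip.camera_params(name): a dict with "fx", "fy", "cx", "cy" (pixels), "extrinsics" (4x4, takes a point from world to camera coordinates). Camera axes: x right, y up, looking along -z (the intrinsics and any distortion apply to the point x, -y, -z); pixel columns grow to the right and rows downward; lengths in m; the calibration is good to about 2 mm. A picture is of the moment at which its call begins. camera_params takes no time and is no camera call.
- manip.job_done(): hands the job in; it is judged then, once.
The state is a dict: "time_s": time; "joint_positions": joint angles; "dq": joint speeds; "joint_efforts": joint torques, N m; "tcp_pos": TCP position; "tcp_rot": TCP orientation; "ft_force": force on the tool from outside, world axes, zero at the start; "torque": the same for the moment, N m; "width": finger opening in m; "gripper_force": force on a finger pad.
Only numpy, scipy, OpenCV 4.12 (cv2) and the standard library are available. Lean on these libraries where they do the work, as an engineer would, in place of code of your own. Each camera call takes 0.05 s, during which the arm holds its last target. There are 200 camera calls.

### The job

Let me look at the cotton reels in the wider of the two wooden drawer boxes on the worktop: press the metal key on its roof so that the drawer springs out, and leave the drawer fully open and untouched for about two seconds. Then push it home until it clicks and stays shut; leave the narrower box's drawer shut.

Things in the scene. Friction and masses are not known exactly. Their poses are not given: they have to be found in the camera images.
- wide_key_top (a point): Centre of the top of the wider box's release key, an aluminium push key 20 x 22 mm in mid-roof, 12 mm above it. Box: light wood, white drawer front, 130 wide, 120 deep, 74 high, fixed, left or right of the narrow box. Key travel 9 mm straight down, spring 1 to 3 N; frees the drawer after 3 to 6 mm, then springs back up. Site x axis: level, into the box (drawer comes out to -x); z up.
- wide_front (a point): Point on the flat white front of the wider box's drawer, on its middle line, 45 mm above the worktop; moves with the drawer. The front is 115 mm wide and reaches from 9.5 to 66.5 mm above the worktop; shut, it stands 10 mm proud of the box (box 74 mm high, key 86). x axis points into the box, the way to push.
- wide_drawer (a joint): How far the wider box's drawer is out (m): 0 shut and caught, 0.055 fully out (stop). A spring of 2.5 N (shut) to 1.4 N (out) drives it out within 1 s once freed. To shut: push the front 2 to 3 mm beyond its shut place (-0.003; hard stop at -0.006); the catch clicks and holds it at 0 when let go. Pushing takes 2 to 10 N, most in the last 10 mm.
- narrow_drawer (a joint): The same for the narrower box, a bystander: same wood, height, depth and key, but 80 mm wide. 0 is shut (m); it shall stay shut. Mind the arm's way: a tall tap (0.37 m) stands at the back of the sink, left of the boxes, and a wall shelf hangs 0.4 m above the worktop behind it, its edge about 0.65 m from the robot; swing across close to the robot.

How it is judged:
On the way:
1. the wide drawer has sprung out and stands fully open, untouched, for a second (value of joint wide_drawer above 0.045 m and contact force between each of the arm, the fingers and wide_drawer below 0.5 N), for 1 s.
At the end, for the whole second after the job is handed in: The wide drawer is shut and held by its catch (less than 5 mm out) and the narrow drawer is shut too (less than 5 mm out) (value of joint each of wide_drawer, narrow_drawer below 0.005 m); the robot touches nothing.
It fails at once if the narrow box's drawer came out by more than 10 mm (value of joint narrow_drawer above 0.01 m).
It also fails if it takes over 48 s, if anything falls off the work surface, if the arm or the gripper's body presses on something with over 40 N, if the wrist force passes 120 N, or if a joint passes its speed limit or range.

## Working session

There is one attempt and no reset: what is moved stays moved. The work goes in short steps, Python scripts to look and compute and a tool call to move; the robot and the scene stay as the last step left them, time stands still between calls to the robot, and variables do not carry over. Pictures are saved under pics/ and viewed, at most 10 in all, crops included, and the job is handed in when it is done.

Besides the shell and the picture viewer there is one more tool, called after ">>>" as name(argument=value, ...), one argument or row to a line, values as JSON. carry_out: Moves the arm, as the interface text tells. Its arguments: {"type":"object","properties":{"moves":{"type":"array"}},"required":["moves"]}

```bash
mkdir -p pics
python3 - <<'E'
from plant import manip
import cv2,numpy as np
for n in("side","top"):
    cv2.imwrite(f"pics/{n}0.png",manip.camera(n)[:,:,::-1])
    p=manip.camera_params(n);print({k:(np.round(v,4).tolist() if k=="extrinsics" else v) for k,v in p.items()})
s=manip.read_state();print(s["time_s"],s["tcp_pos"],np.round(s["tcp_rot"],3),s["width"])
E
```

```text
{'fx': 453.20938652822434, 'fy': 453.20938652822434, 'cx': 321.16044719397485, 'cy': 196.38238649208915, 'extrinsics': [[0.29, -0.957, -0.0047, -0.4007], [0.5394, 0.1593, 0.8268, -0.3555], [-0.7906, -0.2423, 0.5624, -0.5033], [0.0, 0.0, 0.0, 1.0]]}
{'fx': 378.2653796450164, 'fy': 378.2653796450164, 'cx': 317.7364955921345, 'cy': 195.57644317106914, 'extrinsics': [[-0.1326, -0.9912, 0.0018, -0.187], [0.965, -0.1287, 0.2284, -0.5945], [-0.2261, 0.032, 0.9736, -0.7863], [0.0, 0.0, 0.0, 1.0]]}
0.1 [ 0.28240095 -0.5848413   0.23039051] [[ 0.9    0.435 -0.001]
 [ 0.435 -0.9    0.001]
 [-0.    -0.002 -1.   ]] 0.08540020237317109
```

View pics/side0.png

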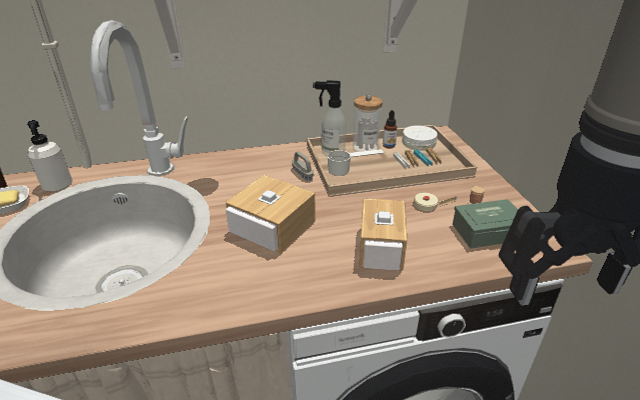

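View pics/top0.png

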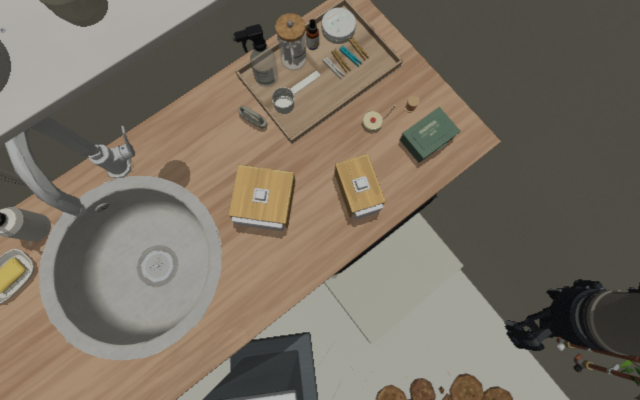

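The wide box is the left one: its key is near (269,196) in the side view and (260,195) in the top view. The narrow box is right of it, near (384,217) and (361,184). I'll zoom in for the corners.

Run:
```python
import cv2,numpy as np
a=cv2.imread("pics/side0.png")[165:260,215:325];b=cv2.imread("pics/top0.png")[150:245,215:325]
a,b=[cv2.resize(i,None,fx=5,fy=5,interpolation=cv2.INTER_CUBIC)[:,:] for i in(a,b)]
cv2.imwrite("pics/z.png",cv2.resize(np.hstack([a[:, :],b]),(800,345),interpolation=cv2.INTER_AREA))
```

```text
(no output)
```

View pics/z.png

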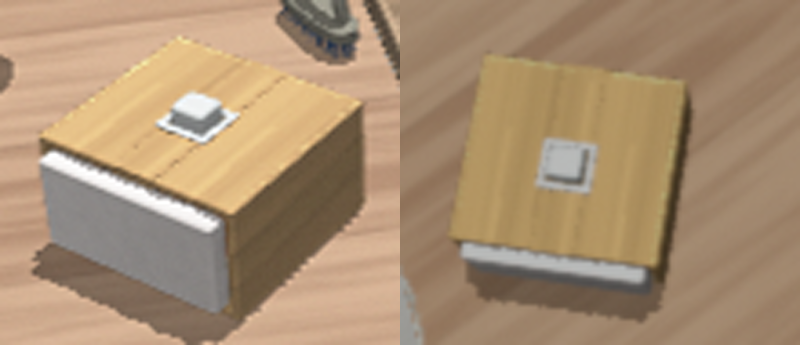

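Zoomed (3.636×): in the side view the roof corners are FL (40,138), BL (182,38), BR (363,103), FR (231,213), with the key top at (196,107). In the top view, less 400 in x, they are BL (86,56), BR (286,82), FR (257,268), FL (52,238), key (167,162). The drawer is shut.

```bash
cat > h.py <<'E'
from plant import manip
import numpy as np
def proj(n,P):
    p=manip.camera_params(n);c=np.c_[P,np.ones(len(P))]@np.array(p["extrinsics"]).T
    return np.c_[p["cx"]+p["fx"]*c[:,0]/-c[:,2],p["cy"]+p["fy"]*c[:,1]/c[:,2]]
E
python3 - <<'E'
from h import *
from scipy.optimize import least_squares
k=3.6364
# FL BL BR FR key
ob={"side":np.array([(40,138),(182,38),(363,103),(231,213),(196,107)])/k+[215,165],
"top":np.array([(52,238),(86,56),(286,82),(257,268),(167,162)])/k+[215,150]}
L=np.array([(-.06,.065,.074),(.06,.065,.074),(.06,-.065,.074),(-.06,-.065,.074),(0,0,.086)])
def P(v):
    c,s=np.cos(v[2]),np.sin(v[2]);return L@np.array([[c,-s,0],[s,c,0],[0,0,1]]).T+[v[0],v[1],0]
for ns in(["side"],["top"],["side","top"]):
    r=least_squares(lambda v:np.concatenate([(proj(n,P(v))-ob[n]).ravel() for n in ns]),[.6,0,0])
    print(ns,r.x,np.round(r.fun.reshape(-1,2),1).tolist())
# narrow key approx, by rays at z=.086
for n,uv in(("side",(384,216)),("top",(361,184))):
    print(least_squares(lambda v:(proj(n,np.array([[*v,.086]]))-uv).ravel(),[.6,-.2]).x)
E
```

```text
['side'] [ 0.58090529 -0.13995372 -0.28245598] [[-1.1, -0.4], [-0.9, -0.3], [0.6, 0.3], [-0.1, 1.3], [1.4, -1.5]]
['top'] [ 0.58299152 -0.13969335 -0.26964295] [[-1.0, 1.0], [-0.4, -0.2], [0.7, 0.1], [0.6, 0.6], [0.1, -1.6]]
['side', 'top'] [ 0.58226292 -0.13961809 -0.27581217] [[-1.0, -0.6], [-1.0, -0.6], [0.6, -0.3], [0.4, 0.8], [1.5, -1.9], [-1.1, 1.1], [-0.2, -0.0], [0.9, 0.6], [0.4, 1.1], [0.1, -1.3]]
[ 0.56942181 -0.36489696]
[ 0.57401621 -0.36275771]
```

>>> carry_out(
  moves=[
    [[0.2,0.3,0,0,0,-0.07,1],[0.4,0.6,0,0,0,-0.14,1],[0.6,0.9,0,0,0,-0.2,1]],
  ],
)

```text
time_s: 0.48
tcp_pos: [0.343, -0.4941, 0.2308]
tcp_rot: [[0.958, 0.287, -0.001], [0.287, -0.958, 0.001], [-0.0, -0.001, -1.0]]
ft_force: [-0.4, -0.9, -0.6]
width: 0.0323
gripper_force: 0.0
```

>>> carry_out(
  moves=[
    [[0.2,0.3,0,0,0,-0.07,1],[0.4,0.6,0,0,0,-0.14,1],[0.6,0.9,0,0,0,-0.2,1]],
  ],
)

```text
time_s: 0.85
tcp_pos: [0.403, -0.4041, 0.2309]
tcp_rot: [[0.991, 0.134, -0.001], [0.134, -0.991, 0.0], [-0.001, -0.0, -1.0]]
ft_force: [0.5, -0.2, 0.1]
width: 0.0001
gripper_force: 0.0
```

>>> carry_out(
  moves=[
    [[0.2,0.3,0,0,0,-0.07,1],[0.4,0.6,0,0,0,-0.14,1],[0.6,0.9,0,0,0,-0.2,1]],
  ],
)

```text
time_s: 1.23
tcp_pos: [0.4629, -0.3142, 0.2309]
tcp_rot: [[1.0, -0.023, -0.001], [-0.023, -1.0, 0.0], [-0.001, -0.0, -1.0]]
ft_force: [0.3, -0.3, -0.4]
width: -0.0002
gripper_force: 0.0
```

>>> carry_out(
  moves=[
    [[0.2,0.3,-0.1,0,0,-0.07,1],[0.4,0.6,-0.2,0,0,-0.14,1],[0.6,0.9,-0.3,0,0,-0.2,1],[0.6,0.9,-0.3,0,0,-0.2,1]],
  ],
)

```text
time_s: 1.72
tcp_pos: [0.5237, -0.2211, 0.2]
tcp_rot: [[0.985, -0.171, -0.002], [-0.171, -0.985, 0.003], [-0.002, -0.002, -1.0]]
ft_force: [-0.0, -0.4, 0.8]
width: -0.0001
gripper_force: 0.0
```

>>> carry_out(
  moves=[
    [[0.28,0.4,-0.1,0,0,-0.07,1],[0.56,0.82,-0.3,0,0,-0.13,1],[0.56,0.82,-0.6,0,0,-0.13,1],[0.56,0.82,-0.9,0,0,-0.13,1],[0.56,0.82,-0.9,0,0,-0.13,1]],
  ],
)

```text
time_s: 2.35
tcp_pos: [0.576, -0.1441, 0.1089]
tcp_rot: [[0.961, -0.278, -0.006], [-0.278, -0.961, 0.0], [-0.006, 0.001, -1.0]]
ft_force: [0.0, 0.3, -0.0]
width: 0.0002
gripper_force: 0.0
```

Run:
```python
from h import *
import cv2
s=manip.read_state();print(s["tcp_pos"])
im=[]
for n,(u,v) in(("side",(269,195)),("top",(260,195))):
    i=manip.camera(n)[:,:,::-1].copy();print(n,proj(n,np.array([s["tcp_pos"],[.580,-.139,.086]])))
    im.append(cv2.resize(i[v-60:v+60,u-50:u+50],(400,480),interpolation=cv2.INTER_CUBIC))
cv2.imwrite("pics/c.png",np.hstack(im))
```

```text
[ 0.57603205 -0.14405823  0.10891651]
side [[270.55378061 184.63646541]
 [269.70103338 193.11044929]]
top [[261.83477031 193.32473404]
 [260.85339129 194.31438106]]
```

View pics/c.png

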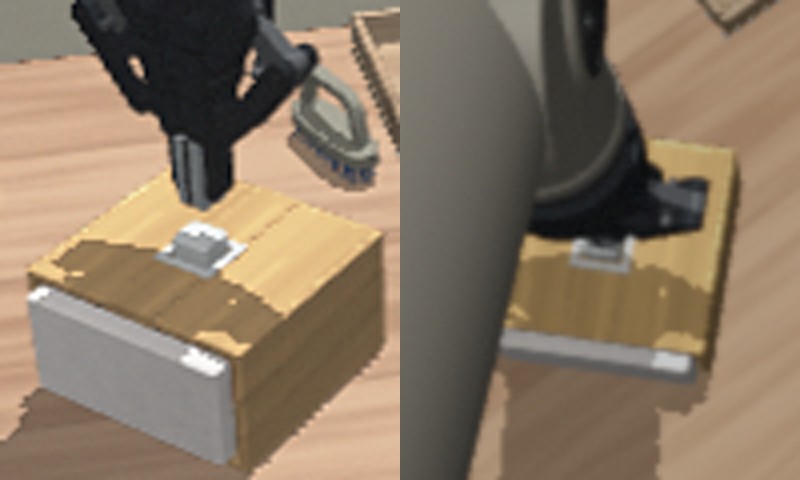

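The finger tip (side crop 203,205) stands right above the key (200,233). I'll press it in small steps.

>>> carry_out(
  moves=[
    [[0.02,0.02,-0.1,0,0,0,1],[0.02,0.02,-0.2,0,0,0,1],[0.02,0.02,-0.23,0,0,0,1],[0.02,0.02,-0.26,0,0,0,1],[0.02,0.02,-0.28,0,0,0,1],[0.02,0.02,-0.29,0,0,0,1],[0.02,0.02,-0.29,0,0,0,1]],
  ],
)

```text
time_s: 3.32
tcp_pos: [0.5806, -0.1414, 0.0824]
tcp_rot: [[0.961, -0.277, -0.0], [-0.277, -0.961, -0.0], [-0.0, 0.0, -1.0]]
ft_force: [-1.8, 0.5, 1.6]
width: -0.0001
gripper_force: 0.7
```

>>> carry_out(
  moves=[
    [[0,0,-0.02,0,0,0,1],[0,0,-0.04,0,0,0,1],[0,0,-0.04,0,0,0,1],[0,0,0.1,0,0,0,1],[0,0,0.4,0,0,0,1],[0,0,0.8,0,0,0,1],[0,0,0.8,0,0,0,1]],
  ],
)

```text
time_s: 4.2
tcp_pos: [0.5836, -0.1419, 0.1668]
tcp_rot: [[0.961, -0.277, 0.008], [-0.277, -0.961, -0.002], [0.008, -0.001, -1.0]]
ft_force: [0.2, 0.6, 0.6]
width: 0.0003
gripper_force: 0.0
```

Run:
```python
from h import *
import cv2
print(manip.read_state()["time_s"])
i=manip.camera("side")[:,:,::-1]
cv2.imwrite("pics/d.png",cv2.resize(i[150:270,190:340],(750,600),interpolation=cv2.INTER_CUBIC))
```

```text
4.2
```

View pics/d.png

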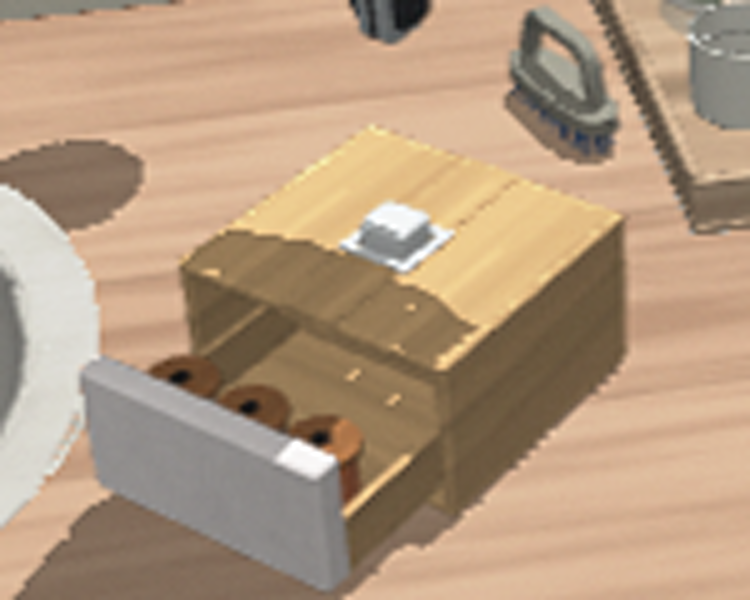

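The drawer is fully open with the reels in view, its front from (85,370) to (345,590) in the crop. I'll hold for over 2 s, then go round to the front.

>>> carry_out(
  moves=[
    [[0,0,0.1,0,0,0,1],[0,0,0.1,0,0,0,1],[0,0,0.1,0,0,0,1],[0,0,0.1,0,0,0,1],[0,0,0.1,0,0,0,1],[0,0,0.1,0,0,0,1],[0,0,0.1,0,0,0,1],[0,0,0.1,0,0,0,1],[0,0,0.1,0,0,0,1],[0,0,0.1,0,0,0,1],[0,0,0.1,0,0,0,1],[0,0,0.1,0,0,0,1],[0,0,0.1,0,0,0,1],[0,0,0.1,0,0,0,1],[0,0,0.1,0,0,0,1],[0,0,0.1,0,0,0,1],[0,0,0.1,0,0,0,1],[0,0,0.1,0,0,0,1]],
  ],
)

```text
time_s: 6.5
tcp_pos: [0.5806, -0.1414, 0.1723]
tcp_rot: [[0.961, -0.277, -0.0], [-0.277, -0.961, -0.0], [-0.0, 0.0, -1.0]]
ft_force: [-0.2, 0.7, -0.1]
width: -0.0003
gripper_force: 0.0
```

>>> carry_out(
  moves=[
    [[-0.25,0.07,0,0,0,0,1],[-0.5,0.15,0,0,0,0,1],[-0.8,0.23,0,0,0,0,1],[-0.8,0.23,0,0,0,0,1]],
  ],
)

```text
time_s: 7.0
tcp_pos: [0.4988, -0.118, 0.1723]
tcp_rot: [[0.961, -0.277, -0.001], [-0.277, -0.961, -0.0], [-0.001, 0.001, -1.0]]
ft_force: [0.5, -0.2, -0.3]
width: 0.0001
gripper_force: 0.0
```

>>> carry_out(
  moves=[
    [[-0.25,0.07,0,0,0,0,1],[-0.5,0.15,0,0,0,0,1],[-0.8,0.24,0,0,0,0,1],[-0.8,0.24,0,0,0,0,1]],
  ],
)

```text
time_s: 7.5
tcp_pos: [0.4198, -0.0942, 0.1724]
tcp_rot: [[0.961, -0.277, -0.0], [-0.277, -0.961, -0.0], [-0.0, 0.0, -1.0]]
ft_force: [0.8, -0.4, -0.4]
width: 0.0004
gripper_force: 0.0
```

>>> carry_out(
  moves=[
    [[0,0,-0.25,0,0,0,1],[0,0,-0.5,0,0,0,1],[0,0,-0.75,0,0,0,1],[0,0,-0.75,0,0,0,1]],
  ],
)

```text
time_s: 8.0
tcp_pos: [0.4206, -0.0944, 0.0961]
tcp_rot: [[0.961, -0.277, -0.003], [-0.277, -0.961, 0.001], [-0.003, 0.0, -1.0]]
ft_force: [-0.2, -0.2, 0.1]
width: 0.0001
gripper_force: 0.0
```

>>> carry_out(
  moves=[
    [[0,0,-0.25,0,0,0,1],[0,0,-0.55,0,0,0,1],[0,0,-0.55,0,0,0,1],[0,0,-0.55,0,0,0,1]],
  ],
)

```text
time_s: 8.5
tcp_pos: [0.4223, -0.0946, 0.0437]
tcp_rot: [[0.961, -0.277, 0.003], [-0.277, -0.961, -0.0], [0.003, -0.0, -1.0]]
ft_force: [0.2, 0.8, 0.7]
width: 0.0
gripper_force: 0.0
```

Run:
```python
from h import *
import cv2
s=manip.read_state();print(s["tcp_pos"],s["ft_force"])
i=manip.camera("side")[:,:,::-1]
cv2.imwrite("pics/e.png",cv2.resize(i[150:310,190:350],(600,600),interpolation=cv2.INTER_CUBIC))
```

```text
[ 0.42230142 -0.09462304  0.04365255] [0.22853322 0.8478058  0.69232159]
```

View pics/e.png

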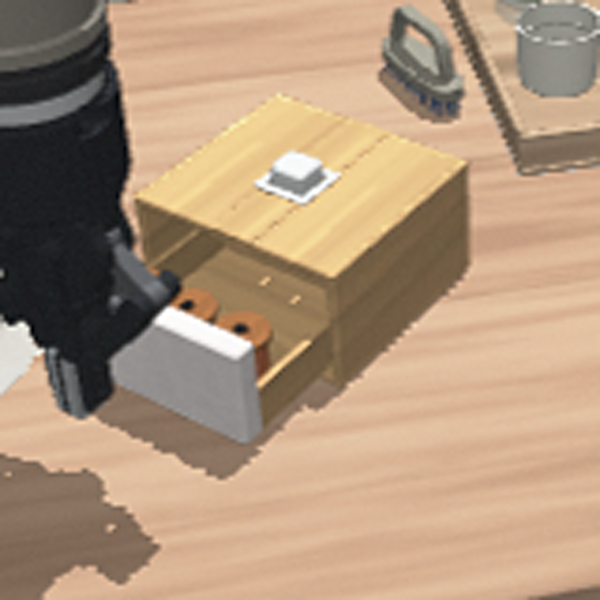

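The finger tip (80,405) is about 30 mm in front of the open drawer and clear of it. I'll push along the box axis.

>>> carry_out(
  moves=[
    [[0.1,-0.03,0,0,0,0,1],[0.2,-0.06,0,0,0,0,1],[0.3,-0.085,0,0,0,0,1],[0.4,-0.11,0,0,0,0,1],[0.5,-0.14,0,0,0,0,1],[0.6,-0.17,0,0,0,0,1],[0.7,-0.2,0,0,0,0,1],[0.75,-0.21,0,0,0,0,1],[0.75,-0.21,0,0,0,0,1]],
  ],
)

```text
time_s: 9.68
tcp_pos: [0.4958, -0.1153, 0.0421]
tcp_rot: [[0.961, -0.277, -0.0], [-0.277, -0.961, 0.0], [-0.0, 0.0, -1.0]]
ft_force: [-1.0, 2.9, -0.7]
width: -0.0001
gripper_force: 1.1
```

>>> carry_out(
  moves=[
    [[0.03,-0.01,0,0,0,0,1],[0.06,-0.02,0,0,0,0,1],[0.08,-0.025,0,0,0,0,1],[0.1,-0.03,0,0,0,0,1],[0.1,-0.03,0,0,0,0,1]],
  ],
)

```text
time_s: 10.3
tcp_pos: [0.5063, -0.1187, 0.0424]
tcp_rot: [[0.961, -0.277, 0.001], [-0.277, -0.961, -0.001], [0.001, 0.0, -1.0]]
ft_force: [-1.9, 0.7, -1.6]
width: -0.0
gripper_force: 1.0
```

>>> carry_out(
  moves=[
    [[0.02,-0.005,0,0,0,0,1],[0.03,-0.01,0,0,0,0,1],[0.03,-0.01,0,0,0,0,1]],
  ],
)

```text
time_s: 10.68
tcp_pos: [0.509, -0.1195, 0.0424]
tcp_rot: [[0.961, -0.277, 0.001], [-0.277, -0.961, -0.0], [0.001, 0.0, -1.0]]
ft_force: [-2.0, 1.7, -0.4]
width: -0.0004
gripper_force: 1.1
```

>>> carry_out(
  moves=[
    [[0.015,-0.005,0,0,0,0,1],[0.03,-0.01,0,0,0,0,1],[0.03,-0.01,0,0,0,0,1]],
  ],
)

```text
time_s: 11.05
tcp_pos: [0.512, -0.1203, 0.0424]
tcp_rot: [[0.961, -0.277, 0.001], [-0.277, -0.961, -0.0], [0.001, -0.0, -1.0]]
ft_force: [-1.4, 1.5, -0.3]
width: -0.0004
gripper_force: 1.2
```

Run:
```python
from h import *
import cv2
s=manip.read_state();print(s["tcp_pos"],s["ft_force"])
i=manip.camera("side")[:,:,::-1]
cv2.imwrite("pics/f.png",cv2.resize(i[160:270,210:330],(655,600),interpolation=cv2.INTER_CUBIC))
```

```text
[ 0.51199679 -0.12031699  0.0424068 ] [-1.39441811  1.47054726 -0.27721822]
```

View pics/f.png

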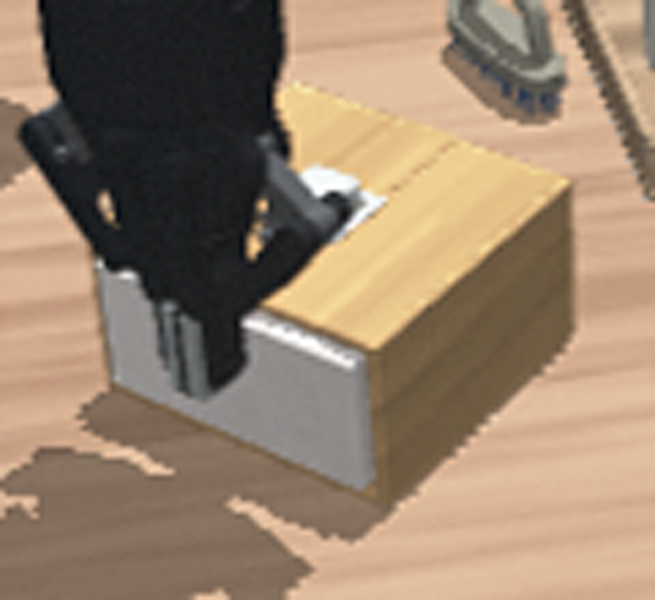

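Almost home: the front stands just proud of the box (right edge at 355–375). The force is still low, so I'll push on in small steps.

>>> carry_out(
  moves=[
    [[0.01,-0.003,0,0,0,0,1],[0.02,-0.006,0,0,0,0,1],[0.02,-0.006,0,0,0,0,1]],
  ],
)

```text
time_s: 11.48
tcp_pos: [0.5128, -0.1206, 0.0424]
tcp_rot: [[0.961, -0.277, -0.002], [-0.277, -0.961, 0.0], [-0.002, 0.0, -1.0]]
ft_force: [-5.1, 2.9, 3.2]
width: 0.0
gripper_force: 2.6
```

>>> carry_out(
  moves=[
    [[0.01,-0.003,0,0,0,0,1],[0.02,-0.006,0,0,0,0,1],[0.02,-0.006,0,0,0,0,1]],
  ],
)

```text
time_s: 11.85
tcp_pos: [0.5128, -0.1207, 0.0421]
tcp_rot: [[0.961, -0.277, -0.006], [-0.277, -0.961, 0.001], [-0.006, 0.001, -1.0]]
ft_force: [-9.8, 5.0, 6.7]
width: 0.0001
gripper_force: 4.7
```

The hard stop is reached: the position stays put while the force climbs. Backing off.

>>> carry_out(
  moves=[
    [[-0.1,0.03,0,0,0,0,1],[-0.3,0.085,0,0,0,0,1],[-0.6,0.17,0,0,0,0,1],[-0.9,0.25,0,0,0,0,1],[-0.9,0.25,0,0,0,0,1],[-0.9,0.25,0,0,0,0,1],[-0.9,0.25,0,0,0,0,1],[-0.9,0.25,0,0,0,0,1]],
  ],
)

```text
time_s: 12.85
tcp_pos: [0.4266, -0.0968, 0.0424]
tcp_rot: [[0.961, -0.277, 0.001], [-0.277, -0.961, -0.0], [0.001, 0.0, -1.0]]
ft_force: [-0.0, -0.2, -0.4]
width: -0.0003
gripper_force: 0.0
```

Run:
```python
from h import *
import cv2
s=manip.read_state();print(s["time_s"],s["tcp_pos"],s["ft_force"])
i=manip.camera("side")[:,:,::-1]
cv2.imwrite("pics/g.png",cv2.resize(i[150:290,190:420],(800,487),interpolation=cv2.INTER_CUBIC))
```

```text
12.85 [ 0.42662478 -0.09683395  0.04244066] [-0.04000477 -0.24578248 -0.40076068]
```

View pics/g.png

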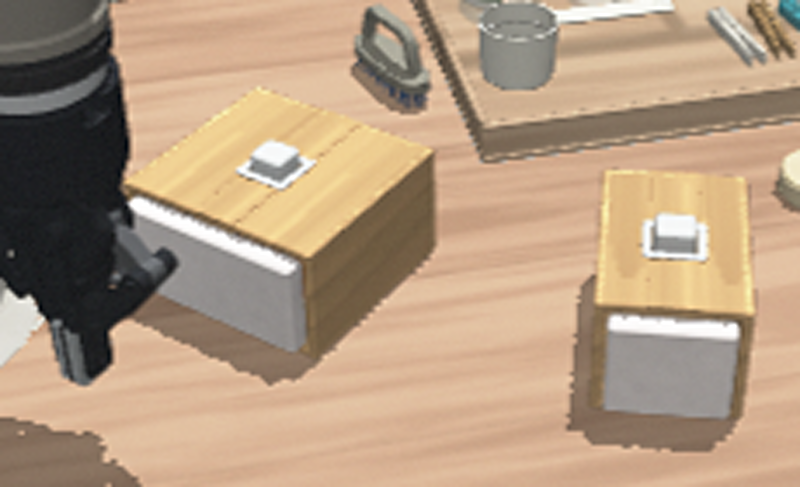

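Both drawers are shut: the wide front (130–305, 200–350) sits at its starting depth, the narrow one (605–740) hasn't moved, and the arm is clear.

```bash
python3 -c "
from plant import manip
print(manip.job_done())"
```

```text
the job is handed in; nothing more can be done
None
```

The wide drawer sprang fully open, stood untouched for over 2 s, and was pushed back until it caught and stayed shut; the narrow drawer stayed shut, and I handed the job in at about 13 s (no verdict was shown).

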